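Put three baking things back in the right wooden holders

ROBOT

A 6-joint arm with a two-finger parallel gripper is mounted at the origin on a cart in front of the work surface, level with it; the furniture and walls round the work are solid. World frame = base frame: x ahead of the robot, y to its left, z up, the work surface at z = 0. Lengths are in m, angles in rad, forces in N, time in s.
With the tool pointing down it reaches from about 0.225 to 0.875 m from the base axis. Payload 3.4 kg.
Tool frame: the origin (TCP) lies at the very end of the fingers, on their centre line; the grasp point (between the pads) lies 19 mm behind it; z points along the fingers, y is the line along which they close (so a half turn about z gives the same grasp; the last joint's range is limited). The gripper opens to 85 mm and grips with 20 to 120 N. Pads are 22 mm wide; open, the fingers measure 114 mm over their backs; the gripper's body (76 mm by 85 mm) begins 54 mm behind the grasp point. The pads swing forward as they close: fully open they stand 13 mm farther back than shut.
Start: joints at [-1.411, 0.276, 1.505, -0, 1.361, -0.121], TCP at [0.159, -0.553, 0.231] pointing down, gripper open.
Joint ranges: [-2.89, 2.89], [-0.75, 2.08], [0.22, 2.7], [-1.18, 4.32], [0.11, 2.71], [-2.7, 2.7]. Speed limits (rad/s): [2.57, 2.57, 3.14, 3.14, 3.14, 3.14].

INTERFACE

Orientations are given as a unit quaternion [w, x, y, z].
In Python, from rig import manip gives the robot as it stands. The module is installed in compiled form; this text tells all that it offers.
- The arm moves only by the tool play_rows, never from a script. Its argument "motion" is a list of rows, each a list of 5 numbers: the shift along the tool's x, y, z in units of 40 mm (1.0 is 40 mm), then the turn about the tool's z in units of 10 degrees (1.0 is 10 degrees), then the finger opening in mm, from 0 to 85.4. A call has 1 to 5 rows; each row is the pose to reach, as a shift and turn from the pose commanded when the call began, along the tool's axes at that moment; what a row does not reach only later rows make up. A row lasts 1/8 s, in which the tool goes at most 62.5 mm and 10.7 degrees, less where a joint would pass 70% of its speed; a pose out of reach is approached as far as the arm can. A call with a gripper value outside its range is refused whole. The fingers move at their own pace and stop on an object; "newtons" is the grip in N (left out, the last holds). Time passes only in rows, so rows that repeat a pose let the fingers close. It gives the time, the measured TCP pose, the force, the opening and the grip force at its end, in the units of the state.
- manip.get_state(): the state, without advancing time (a new reading comes with each control period).
- manip.get_image(name): name is "scene" or "top" or "wrist"; returns a dict with "img" (480x640x3 uint8, red, green, blue), "range_z" (480x640 float32, m along the optical axis (not along the pixel's ray), 0 where there is no reading), "fx", "fy", "cx", "cy" (pixels), "R" (3x3) and "t" (3): a world point X has camera coordinates R X + t. Camera axes: x right, y down, z forward; pixel columns grow to the right and rows downward; lengths in m; the calibration is good to about 2 mm. The wrist camera is an equidistant fisheye: a pixel r from the principal point sees the ray r / f radians off the axis. A picture is of the moment at which its call begins.
- manip.sign_off(): hands the job in; it is judged then, once.
The state is a dict: "clock": time; "qpos": joint angles; "qd": joint speeds; "effort": joint torques, N m; "position": TCP position; "ee_rot": TCP orientation; "contact_force": force on the tool from outside, world axes, zero at the start; "moment": the same for the moment, N m; "width": finger opening in m; "gripper_force": force on a finger pad.
Only numpy, scipy, OpenCV 4.12 (cv2) and the standard library are available. Lean on these libraries where they do the work, as an engineer would, in place of code of your own. Each camera call takes 0.05 s, during which the arm holds its last target. There are 200 camera calls.

TASK

The measuring cup, the teaspoon and the kitchen timer have been put away in each other's wooden holders. Change them round so that each sits fully down in the holder cut for it: the timer upright in the big round well, the teaspoon along the bottom of the slot, and the cup flat in its round recess with the handle between the two little posts; use any clear bit of worktop to lay one aside meanwhile. Leave the ramekin and the two biscuit cutters where they are.

Things in the scene. Friction and masses are not known exactly. Their poses are not given: they have to be found in the camera images.
- cup: Small steel measuring cup, starts in well_block. Bowl 57 mm across the rim, 47 at the base, 28 high; flat handle 14 wide, 2 thick, its underside 24 mm above the base. Origin: level with the base, under the handle, 35.5 mm from the bowl's centre; +y points to the bowl, the handle runs along -y to 64 mm from the origin; z up. Grip across the bowl's rim, along the cup's x.
- spoon: Steel teaspoon, 130 x 26 x 11 mm, 20 g, lying flat; origin under the middle of its length, x along its length, z up. It can be gripped across its middle (along its y). It starts lying across the recess of cup_block.
- timer: Red and white kitchen timer, 62 mm across, 56 high, about 160 g; the dial does not turn. Starts in the middle gap of slot_block, on its base. Origin: centre of its underside, z up. On top is a grip bar 8 mm thick (y), 42 long (x), from 45 to 56 mm above the underside, which can be pinched along y.
- well_block: Fixed square wooden holder 100 x 100 x 14 mm with one round well, 72 mm across, 10 mm deep (well floor 4 mm above the worktop): the timer's holder. Origin: centre of its underside, below the well's centre; z up. The worktop left and right of the three holders (0.30 to 0.40 m to either side of the robot's middle line) is clear.
- cup_block: Cup's fixed wooden holder, 100 (x) x 155 (y: -105 to +50) x 12 mm. Origin: on its underside, below the centre of a round recess 62 mm across, 8 deep (floor at z = 4). Two posts 8 mm thick, tops at 41 mm, stand at x = -19 and +19, y = -75 mm, 30 mm free between them: the cup's handle goes between. A seated cup has the block's axes, its origin at y = -35.5 mm.
- slot_block: Teaspoon's fixed wooden holder, 160 (x) x 70 (y) mm: a 4 mm base with a cheek 12 mm high at each end, forming a slot along x, 36 mm wide, 144 long; the middle 76 mm is open at the sides for fingers. The spoon lies on the base, along x, either way round. Origin: centre of its underside; z up.
- ramekin: White ramekin, 62 mm across, 36 mm high, origin at the centre of its underside. Bystander: leave it.
- star: Tin star-shaped biscuit cutter, 71 x 68 x 21 mm, origin at the centre of its underside. Bystander: leave it.
- ring: Tin round biscuit cutter, 64 mm across, 21 mm high, origin at the centre of its underside. Bystander: leave it.
There are look-alikes about, which are no part of the job. Several things have the shape of the cup; the one meant has the colours described above.

How it is judged:
At the end, for the whole second after the job is handed in: Cup within 10 mm of its seated place, down in the recess, level, handle between the posts; timer within 10 mm of the well centre, down, upright; teaspoon on the slot base within 12 mm and 0.2 rad of the slot; all released, at rest; ramekin and cutters moved under 30 mm (x of cup in the frame of cup_block between -0.01 and 0.01 m and y of cup in the frame of cup_block between -0.0455 and -0.0255 m and z of cup in the frame of cup_block below 0.008 m and angle between the y axis of cup and the y axis of cup_block, either way round below 0.2 rad and angle between each of cup, timer's own z axis and vertical below 0.1 rad and horizontal distance between timer and well_block below 0.01 m and z of timer in the frame of well_block below 0.008 m and horizontal distance between spoon and slot_block below 0.012 m and z of spoon in the frame of slot_block below 0.008 m and angle between the x axis of spoon and the x axis of slot_block, either way round below 0.2 rad and linear speed of each of cup, spoon, timer below 0.02 m/s and distance of each of ramekin, star, ring from where it was at the start of the episode below 0.03 m); the robot touches nothing.
It fails at once if the ramekin or a biscuit cutter was pushed more than 30 mm (distance of any of ramekin, star, ring from where it was at the start of the episode above 0.03 m).
It also fails if it takes over 115 s, if anything falls off the work surface, if the arm or the gripper's body presses on something with over 40 N, if the wrist force passes 120 N, or if a joint passes its speed limit or range.

## Working session

There is one attempt and no reset: what is moved stays moved. The work goes in short steps, Python scripts to look and compute and a tool call to move; the robot and the scene stay as the last step left them, time stands still between calls to the robot, and variables do not carry over. Pictures are saved under pics/ and viewed, at most 19 in all, crops included, and the job is handed in when it is done.

Besides the shell and the picture viewer there is one more tool, called by a JSON object that holds its "op" and its "data", one argument or row to a line. play_rows: Moves the arm, as the interface text tells. Its arguments: {"type":"object","properties":{"motion":{"type":"array","items":{"type":"array","items":{"type":"number"}}},"newtons":{"type":"number"}},"required":["motion"]}

```bash
mkdir -p pics
cat > h.py <<'E'
import numpy as np, cv2
from rig import manip
def grab(n):
    im=manip.get_image(n); np.savez('/tmp/%s.npz'%n,**im); return im
def save(im,f,crop=None,s=1):
    a=im['img'][:,:,::-1]
    if crop: a=a[crop[1]:crop[3],crop[0]:crop[2]]
    a=cv2.resize(a,None,fx=s,fy=s,interpolation=cv2.INTER_CUBIC); cv2.imwrite('pics/'+f,a)
def cloud(im):
    v,u=np.mgrid[:480,:640]; z=im['range_z']
    P=np.stack([(u-im['cx'])/im['fx']*z,(v-im['cy'])/im['fy']*z,z],-1)
    return (P-im['t'])@im['R']   # R^T (P-t)
E
python3 - <<'E'
from h import *
for n in ('scene','top'):
    im=grab(n); save(im,n+'0.png'); print(n,im['fx'],im['R'].round(3).tolist(),im['t'])
s=manip.get_state(); print({k:np.round(v,3).tolist() for k,v in s.items()})
E
```

```text
scene 520.1107648901086 [[-0.751, -0.661, 0.016], [-0.462, 0.506, -0.729], [0.473, -0.554, -0.685]] [0.4691651  0.24527382 0.82220055]
top 602.8557043346 [[-0.02, -0.999, 0.049], [-0.993, 0.014, -0.116], [0.115, -0.051, -0.992]] [0.0691025  0.55032333 1.18337848]
{'clock': 0.1, 'qpos': [-1.411, 0.277, 1.506, -0.0, 1.361, -0.121], 'qd': [-0.001, -0.001, -0.005, -0.002, 0.0, 0.001], 'effort': [0.001, -41.77, -24.641, -0.0, 0.006, 0.0], 'position': [0.159, -0.552, 0.231], 'ee_rot': [-0.001, 0.99, 0.14, -0.0], 'contact_force': [0.109, 0.398, 1.982], 'moment': [0.027, -0.001, 0.032], 'gripper_force': 0.0, 'width': 0.085}
```

View pics/top0.png

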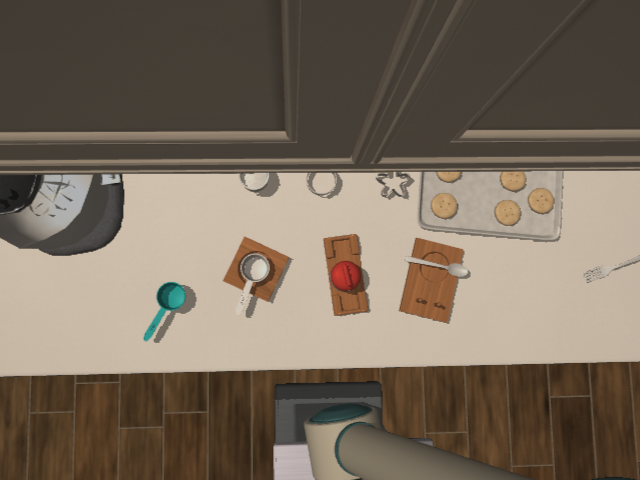

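View pics/scene0.png

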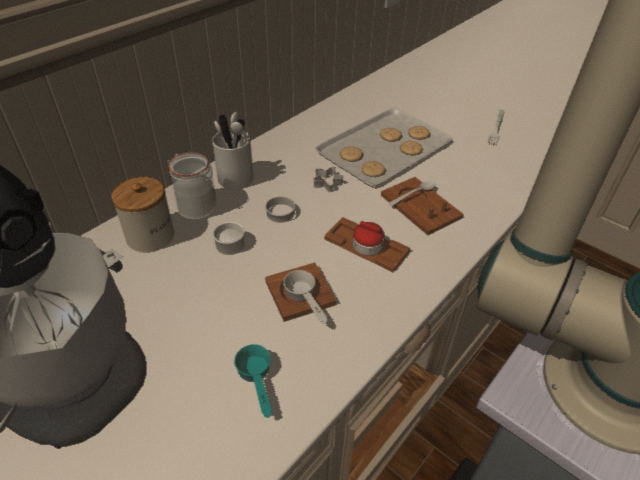

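The top view shows the cup at (257,268) in the well block, the timer at (346,277) in the slot block and the spoon at (435,266) on the cup block. The teal cup at (170,297) is a look-alike, and an overhead cupboard covers the rows above 170. The scene view shows the same layout, with the posts near (437,213).

```bash
cat >> h.py <<'E'
def load(n): return dict(np.load('/tmp/%s.npz'%n))
def rect(p):
    (c,wh,a)=cv2.minAreaRect((p*1000).astype(np.float32)); return np.round(c,1),np.round(wh,1),round(a,2)
E
python3 - <<'E'
from h import *
for n in ('top','scene'):
    im=load(n); P=cloud(im); hsv=cv2.cvtColor(im['img'],cv2.COLOR_RGB2HSV)
    x,y,z=P[...,0],P[...,1],P[...,2]
    reg=(im['range_z']>0)&(x>.2)&(x<.75)&(abs(y)<.5)
    flat=reg&(hsv[...,1]<70)&(z<.01)&(z>-.01)
    print(n,'table z',np.median(z[flat]), flat.sum())
    wood=reg&(hsv[...,1]>90)&(hsv[...,0]<16)&(hsv[...,0]>4)&(z>.002)&(z<.022)
    N,L,S,C=cv2.connectedComponentsWithStats(wood.astype(np.uint8))
    for i in range(1,N):
        if S[i,4]>300:
            m=L==i; print(S[i],P[m].mean(0).round(4),'top z',np.percentile(z[m],[10,50,90]).round(4),rect(P[m][:,:2]))
    obj=reg&(z>.022)&(z<.12)
    N,L,S,C=cv2.connectedComponentsWithStats(obj.astype(np.uint8))
    for i in range(1,N):
        if S[i,4]>15:
            m=L==i; print('obj',S[i],P[m].mean(0).round(4),z[m].max().round(4),rect(P[m][:,:2]),im['img'][m].mean(0).round())
a=load('top');save(a,'topc.png',(210,150,480,340),2.9)
a=load('scene');save(a,'scenec.png',(250,170,470,335),3.6)
E
```

```text
top table z 0.0010428770773749847 80058
[ 324  234   44   82 1764] [0.4839 0.0094 0.0086] top z [0.0034 0.008  0.0143] (array([484. ,   8.8]), array([159.6,  69.3]), 6.97)
[ 223  237   66   65 1661] [0.4984 0.1884 0.0133] top z [0.0064 0.0141 0.0175] (array([497.8, 190.7]), array([101.6, 100.4]), 63.73)
[412 238  51  28 919] [ 0.5262 -0.1806  0.0111] top z [0.0051 0.0119 0.0154] (array([ 524.1, -182.6]), array([101.5,  42.8]), 74.93)
[ 399  262   58   61 2427] [ 0.4444 -0.1603  0.0119] top z [0.0067 0.0125 0.0159] (array([ 446.6, -162.3]), array([102.3, 107.7]), 74.97)
obj [239 173  31  18 263] [0.676  0.1924 0.0279] 0.0423 (array([674.1, 190.6]), array([36.1, 60.6]), 2.63) [183. 174. 160.]
obj [  97  176   27   73 1002] [0.6082 0.4748 0.0342] 0.1198 (array([614.9, 473.8]), array([ 37.3, 151.2]), 78.08) [67. 64. 63.]
obj [236 254  34  61 399] [0.4637 0.2053 0.0304] 0.0384 (array([465.5, 194.6]), array([ 56.2, 122.9]), 83.0) [175. 164. 151.]
obj [331 261  30  30 729] [0.4788 0.012  0.0476] 0.0658 (array([479.5,  11.1]), array([58.1, 58. ]), 89.04) [148.  48.  40.]
obj [433 263  17   7
[... 1492 characters left out ...]
88] 0.0393 (array([686.4, 191.5]), array([60.6, 62.2]), 65.35) [128. 119. 105.]
obj [284 270  44  53 535] [0.4721 0.2    0.0291] 0.0357 (array([472. , 209.7]), array([ 56. , 124.9]), 54.72) [134. 124. 109.]
obj [ 62 285  41  34 709] [0.6809 0.4859 0.1031] 0.1198 (array([680.6, 482.4]), array([56., 35.]), 0.04) [136. 129. 116.]
obj [477 304  11  10  59] [0.2086 0.0928 0.1098] 0.1196 (array([209.1,  90.8]), array([17.7, 12.8]), 7.14) [60. 53. 42.]
obj [117 332  29  52 846] [0.5835 0.4814 0.034 ] 0.1199 (array([593.6, 480.4]), array([ 38. , 103.1]), 75.29) [49. 46. 42.]
obj [235 344  37  74 646] [0.4135 0.3749 0.026 ] 0.0309 (array([421.3, 379.5]), array([ 55. , 127.1]), 45.93) [ 50. 101.  91.]
```

View pics/topc.png

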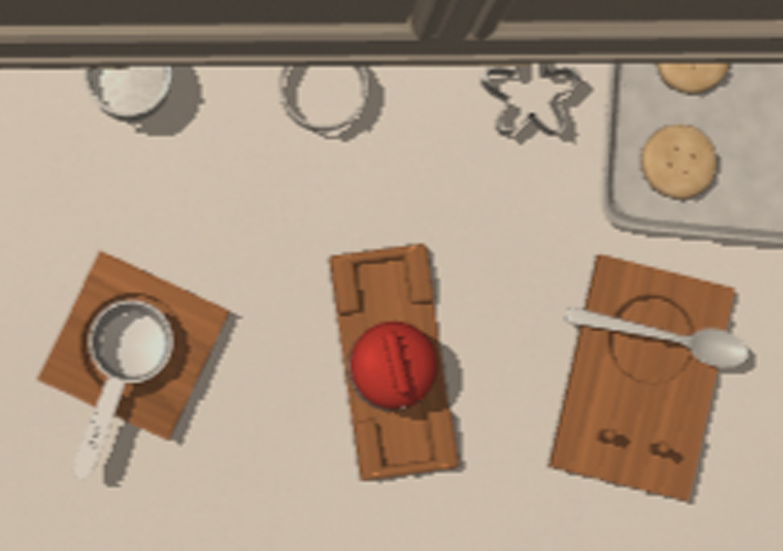

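View pics/scenec.png

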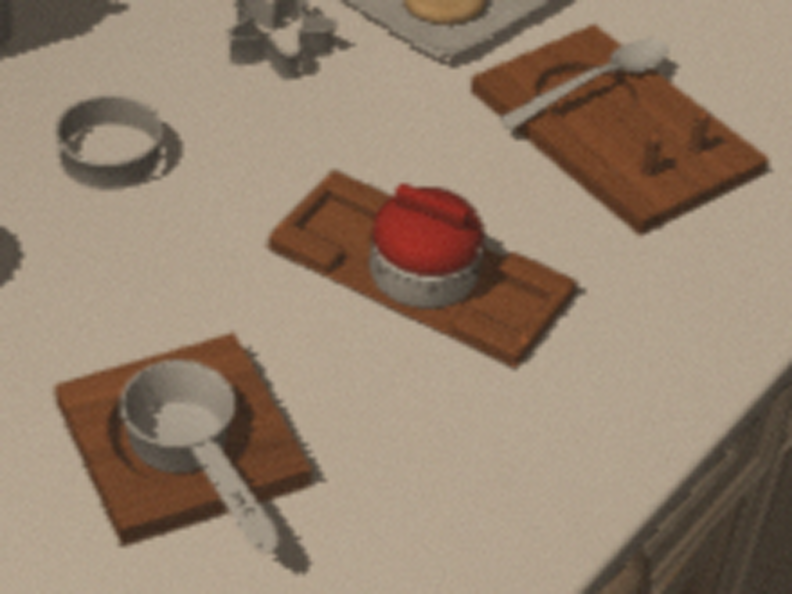

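The two crops show the details:
- **Cup:** handle points to the lower left.
- **Timer:** grip bar is near-vertical in the top image.
- **Cup block:** recess at (650,340) in the top crop, posts at (612,437) and (665,450).
- **Clear worktop:** to the right of the cup block.

I'll lay the cup aside on the right, then move the timer, the spoon and finally the cup.

```bash
cat >> h.py <<'E'
from scipy.spatial.transform import Rotation as Ro
def pose():
    s=manip.get_state(); w,x,y,z=s['ee_rot']; return np.array(s['position']),Ro.from_quat([x,y,z,w]).as_matrix(),s
def goto(x,y,z,yang=None):
    p,R,s=pose(); cur=np.degrees(np.arctan2(R[1,1],R[0,1])); 
    d=R.T@(np.array([x,y,z])-p)/.04
    t=0 if yang is None else -(((yang-cur)+180)%360-180)/10
    print('pos',p.round(4),'yang',cur.round(2),'tilt',R[:,2].round(3),'ROW',d.round(3),'turn',round(t,3),'t',s['clock'],'w',s['width'],'F',np.round(s['contact_force'],1))
E
python3 - <<'E'
from h import *
goto(.43,.02,.30,-90)
im=load('top');P=cloud(im);hsv=cv2.cvtColor(im['img'],cv2.COLOR_RGB2HSV)
for n in ('top','scene'):
    im=load(n);P=cloud(im);hsv=cv2.cvtColor(im['img'],cv2.COLOR_RGB2HSV).astype(int);x,y,z=P[...,0],P[...,1],P[...,2]
    r=(x>.36)&(x<.6)&(y<-.08)&(y>-.27)&(im['range_z']>0)
    w=r&(hsv[...,1]>90)&(z>.004)&(z<.018); print(n,'cupblock',rect(P[w][:,:2]))
    sp=r&(hsv[...,1]<75)&(z>.013)&(z<.05)&(x>.47)&(x<.54); print('spoon',sp.sum(),rect(P[sp][:,:2]),np.percentile(z[sp],[5,50,95]))
E
```

```text
pos [ 0.1592 -0.552   0.2305] yang -73.91 tilt [-0.     0.002 -1.   ] ROW [ 10.467 -11.867  -1.716] turn 1.609 t 0.1 w 0.0851072573529204 F [0.1 0.4 2. ]
top cupblock (array([ 497.7, -176. ]), array([102.4, 213.6]), 75.01)
spoon 363 (array([ 496.8, -177.8]), array([128.7,  26. ]), 78.86) [0.01439828 0.01856405 0.0244249 ]
scene cupblock (array([ 496.5, -176.2]), array([106.3, 214.4]), 74.77)
spoon 193 (array([ 499., -178.]), array([131.2,  26.2]), 76.82) [0.01391335 0.01782513 0.02316527]
```

{"op": "play_rows", "data": {
  "motion": [
    [1.5,-1.6,-1.7,0.8],
    [3,-3.2,-1.7,1.6],
    [4.2,-4.6,-1.7,1.6],
    [5.3,-5.9,-1.7,1.6],
    [6.3,-7.1,-1.7,1.6]
  ]
}}

```text
$.motion[0]: bad value
```

{"op": "play_rows", "data": {
  "motion": [
    [1.5,-1.6,-1.7,0.8,85],
    [2.5,-2.8,-1.7,1.6,85],
    [3.5,-4.0,-1.7,1.6,85],
    [4.5,-5.1,-1.7,1.6,85],
    [5.4,-6.1,-1.7,1.6,85]
  ]
}}

```text
clock: 0.72
position: [0.2869, -0.2829, 0.2987]
ee_rot: [0.0, 1.0, 0.0, 0.0]
contact_force: [1.0, -0.6, 0.7]
width: 0.0851
gripper_force: 0.0
```

```bash
python3 -c "
from h import *
goto(.43,.02,.30,-90)"
```

```text
pos [ 0.2869 -0.2829  0.2987] yang -89.96 tilt [ 0.001 -0.    -1.   ] ROW [ 3.582 -7.57  -0.03 ] turn 0.004 t 0.725 w 0.08505149677807228 F [ 1.  -0.6  0.7]
```

Yaw -90 makes tool x equal world x, and tool y equal world -y.

{"op": "play_rows", "data": {
  "motion": [
    [0.7,-1.4,0,0,85],
    [1.4,-2.8,0,0,85],
    [2.1,-4.3,0,0,85],
    [2.9,-5.8,0,0,85],
    [3.5,-7.2,0,0,85]
  ]
}}

```text
clock: 1.35
position: [0.4234, -0.0019, 0.2986]
ee_rot: [0.0, 1.0, 0.001, 0.0]
contact_force: [0.3, -0.4, 0.1]
width: 0.0849
gripper_force: 0.0
```

{"op": "play_rows", "data": {
  "motion": [
    [0,-0.3,0,0,85],
    [0,-0.3,0,0,85]
  ]
}}

```text
clock: 1.6
position: [0.4222, 0.0085, 0.2983]
ee_rot: [0.0, 1.0, 0.002, -0.001]
contact_force: [-0.6, -1.1, 0.5]
width: 0.0851
gripper_force: 0.0
```

Run:
```python
from h import *
goto(.43,.02,.30,-90)
im=grab('wrist'); save(im,'w1.png'); print(im['fx'],im['fy'],im['cx'],im['cy'],im['R'].round(3).tolist(),(-im['R'].T@im['t']).round(3))
```

```text
pos [0.4222 0.0085 0.2983] yang -89.79 tilt [-0.001 -0.001 -1.   ] ROW [ 0.196 -0.288 -0.043] turn 0.021 t 1.6 w 0.08506858122019097 F [-0.6 -1.1  0.5]
371.64829954431775 371.64829954431775 318.22962618448383 244.0198390543766 [[0.004, -1.0, 0.001], [-0.964, -0.003, 0.266], [-0.266, -0.002, -0.964]] [0.489 0.009 0.44 ]
```

View pics/w1.png

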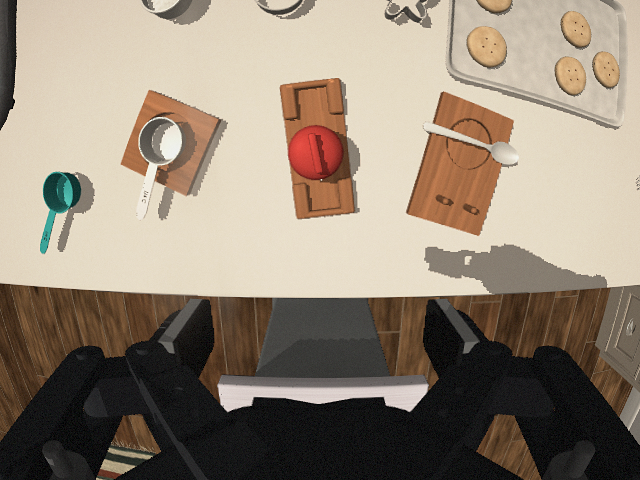

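The wrist view shows all three holders: cup bowl at (160,140), timer bar at (317,153), slot block centre at (320,148), spoon middle near (472,143) and posts at (444,200) and (471,209). Next I measure from this view, using its depth with the fisheye model.

```bash
cat >> h.py <<'E'
def wcloud(im):
    v,u=np.mgrid[:480,:640].astype(float); a=(u-im['cx'])/im['fx'];b=(v-im['cy'])/im['fy'];th=np.hypot(a,b)
    k=np.tan(np.minimum(th,1.5))/np.maximum(th,1e-9); z=im['range_z']
    return (np.stack([a*k*z,b*k*z,z],-1)-im['t'])@im['R']
def wray(im,u,v,h):
    a=(u-im['cx'])/im['fx'];b=(v-im['cy'])/im['fy'];th=np.hypot(a,b);k=np.tan(th)/th
    d=im['R'].T@np.array([a*k,b*k,1]);c=-im['R'].T@im['t'];return (c+d*(h-c[2])/d[2])
def circ(p):  # least squares circle
    A=np.c_[2*p,np.ones(len(p))];s=np.linalg.lstsq(A,(p**2).sum(1),rcond=None)[0];return (s[:2]*1000).round(1),round(1000*np.sqrt(s[2]+s[0]**2+s[1]**2),1)
def analyse(n):
    im=load(n);P=wcloud(im) if n=='wrist' else cloud(im);x,y,z=P[...,0],P[...,1],P[...,2]
    hsv=cv2.cvtColor(im['img'],cv2.COLOR_RGB2HSV).astype(int);ok=(im['range_z']>0)&(x>.33)&(x<.62)
    wood=(hsv[...,1]>90)&(hsv[...,0]>4)&(hsv[...,0]<18)&ok&(z>.002)&(z<.02)
    print('==',n,'table',np.median(z[ok&(hsv[...,1]<70)&(abs(z)<.01)]).round(4))
    for nm,a,b in(('well',.1,.29),('slot',-.06,.08),('cupb',-.28,-.08)):
        m=wood&(y>a)&(y<b)
        m=cv2.morphologyEx(m.astype(np.uint8),cv2.MORPH_OPEN,np.ones((2,2)))>0
        print(nm,rect(P[m][:,:2]),'ztop',np.percentile(z[m],85).round(4))
    po=ok&(y>-.2)&(y<-.1)&(x<.45)&(z>.034)&(z<.05)&(hsv[...,1]>60)
    for s in(0,1):
        q=po&((y>-.155) if s==0 else (y<-.155));print('post',P[q].mean(0).round(4),q.sum())
    sp=ok&(hsv[...,1]<75)&(y>-.26)&(y<-.09)&(z>.0135)&(z<.05)&(x>.47);print('spoon',rect(P[sp][:,:2]),np.percentile(z[sp],[5,50,95]).round(4))
    cu=ok&(hsv[...,1]<75)&(y>.12)&(y<.28)&(z>.024)&(z<.06);print('cup',rect(P[cu][:,:2]),np.percentile(z[cu],[5,50,95]).round(4))
    rim=cu&(x>.47);print(' rimcirc',circ(P[rim][:,:2]),rim.sum())
    h=cu&(x<.46);print(' handle',P[h].mean(0).round(4),rect(P[h][:,:2]),np.percentile(z[h],[5,50,95]).round(4))
    t=ok&(y>-.06)&(y<.08)&(z>.028);print('timer',circ(P[t&(z<.03+.02)][:,:2]),rect(P[t][:,:2]))
    b=t&(z>.054);print(' bar',rect(P[b][:,:2]),b.sum(),P[b].mean(0).round(4),np.percentile(z[b],95).round(4))
E
python3 - <<'E'
from h import *
for n in('wrist','top','scene'):analyse(n)
im=load('wrist')
for u,v,h in((444,200,.041),(471,209,.041),(317,153,.06)):print(wray(im,u,v,h).round(4))
E
```

```text
== wrist table -0.0004
well (array([476.9, 137.2]), array([233.3, 111. ]), 70.12) ztop 0.0143
slot (array([482.4,   7.6]), array([161. ,  70.2]), 6.99) ztop 0.0115
cupb (array([ 525.2, -122.2]), array([233.8, 240.9]), 74.82) ztop 0.0121
post [ 0.4298 -0.1355  0.0385] 40
post [ 0.4203 -0.1719  0.0384] 42
spoon (array([ 543.4, -189.9]), array([131.8, 110. ]), 71.7) [0.0138 0.017  0.022 ]
cup (array([471.7, 211.6]), array([ 56.7, 125. ]), 54.95) [0.0259 0.0295 0.0323]
 rimcirc (array([499.1, 191.3]), np.float64(27.1)) 458
 handle [0.4344 0.2164 0.0293] (array([434.2, 216.6]), array([14., 59.]), 69.09) [0.028  0.0293 0.0307]
timer (array([480.6,  11.5]), np.float64(22.0)) (array([459.7,  10.1]), array([100.8, 140.1]), 0.22)
 bar (array([455.1,  10.1]), array([ 91.5, 140.1]), 0.22) 60623 [0.4327 0.0094 0.3764] 0.4003
== top table 0.001
well (array([485.3, 167.4]), array([146.4, 100.6]), 63.89) ztop 0.0169
slot (array([476.2,  50. ]), array([159.3, 159.2]), 6.97) ztop 0.0137
cupb (array([513.4, -63. ]), array([349.3, 238.8]), 84.53) ztop 0.0153
post [ 0.4291 -0.1372  0.0391] 14
post [ 0.41
[... 734 characters left out ...]
rray([ 206.9, 1015.9]), 33.33) ztop 0.0135
post [ 0.4282 -0.1359  0.0385] 15
post [ 0.4184 -0.1727  0.0377] 14
spoon (array([ 541.2, -191.3]), array([131.3, 108.6]), 72.03) [0.014  0.0174 0.023 ]
cup (array([472. , 209.8]), array([ 55.6, 125. ]), 55.0) [0.0247 0.0297 0.0326]
 rimcirc (array([498.6, 190.7]), np.float64(26.8)) 236
 handle [0.4331 0.2158 0.0298] (array([434.4, 215.1]), array([14.3, 59.3]), 67.55) [0.0279 0.0297 0.032 ]
timer (array([477.2,  13.4]), np.float64(23.0)) (array([476.6,  13.1]), array([58.5, 55.6]), 61.22)
 bar (array([479.5,  10.8]), array([41.2, 10.8]), 9.62) 95 [0.4793 0.0118 0.0588] 0.0616
[ 0.4312 -0.1335  0.041 ]
[ 0.4218 -0.1682  0.041 ]
[0.4802 0.0096 0.06  ]
```

{"op": "play_rows", "data": {
  "motion": [
    [0.4,-1.2,0.4,0.8,85],
    [0.9,-2.5,1,1.6,85],
    [1.4,-3.8,2,2.1,85],
    [1.9,-4.6,3.3,2.1,85],
    [1.9,-4.6,4.6,2.1,85]
  ]
}}

```text
clock: 2.28
position: [0.5015, 0.1921, 0.1139]
ee_rot: [-0.001, 0.983, -0.182, 0.002]
contact_force: [0.0, 0.4, 0.2]
width: 0.0851
gripper_force: 0.0
```

Run:
```python
from h import *
goto(.499,.191,.015,-111)
for n in('wrist','top','scene'):
    im=load(n);P=wcloud(im) if n=='wrist' else cloud(im);x,y,z=P[...,0],P[...,1],P[...,2]
    b=(abs(y)<.06)&(x>.44)&(x<.53)&(z>.054)&(z<.08)&(im['range_z']>0);q=P[b];print(n,b.sum(),rect(q[:,:2]),np.percentile(z[b],[50,95]))
    e,V=np.linalg.eigh(np.cov(q[:,:2].T));print(q.mean(0).round(4),np.degrees(np.arctan2(V[1,1],V[0,1])),np.sqrt(e))
im=grab('wrist');save(im,'w2.png')
```

```text
pos [0.5015 0.1921 0.1139] yang -110.96 tilt [ 0.004  0.001 -1.   ] ROW [-0.057  0.054  2.473] turn 0.004 t 2.275 w 0.08505451309497135 F [0.  0.4 0.2]
wrist 324 (array([480.3,  11.5]), array([42.1,  8.3]), 10.49) [0.05905066 0.06045666]
[0.4803 0.0115 0.0589] -169.07838035119747 [0.00236618 0.01182402]
top 95 (array([479.4,  10. ]), array([41.3, 19.9]), 11.0) [0.06021334 0.06370644]
[0.4796 0.0106 0.0601] -168.88999912953702 [0.00310392 0.01194925]
scene 95 (array([479.5,  10.8]), array([41.2, 10.8]), 9.62) [0.05918324 0.06157513]
[0.4793 0.0118 0.0588] -167.96509188344785 [0.00258115 0.01201637]
```

View pics/w2.png

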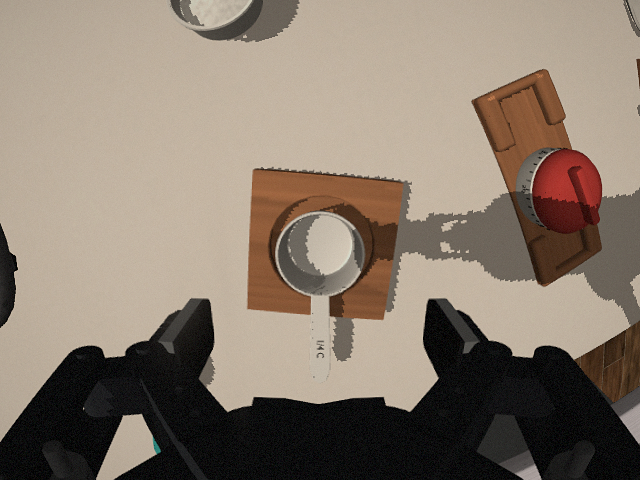

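The handle hangs straight down the image at (319,340), so the yaw is right, with the bowl at (320,253). I measure the cup and well block from this second wrist position.

Run:
```python
from h import *
im=load('wrist');P=wcloud(im);x,y,z=P[...,0],P[...,1],P[...,2]
hsv=cv2.cvtColor(im['img'],cv2.COLOR_RGB2HSV).astype(int)
b=(abs(x-.49)<.11)&(abs(y-.19)<.09)&(im['range_z']>0)
w=b&(hsv[...,1]>90)&(z>.003)&(z<.02);w=cv2.morphologyEx(w.astype(np.uint8),cv2.MORPH_OPEN,np.ones((3,3)))>0
print('well',rect(P[w][:,:2]),np.percentile(z[w],[20,85]))
v,u=np.mgrid[:480,:640]
c=b&(hsv[...,1]<75)&(z>.024)&(z<.036);r=c&(v<295);print('rim',circ(P[r&(z>.028)][:,:2]),np.percentile(z[r],[50,95]))
h=c&(v>305)&(v<380)&(abs(u-319)<14);print('handle',P[h].mean(0).round(4),rect(P[h][:,:2]))
```

```text
well (array([498.4, 191.1]), array([100.4, 100.9]), 64.04) [0.01266583 0.01405178]
rim (array([500. , 191.8]), np.float64(27.0)) [0.03026532 0.03237197]
handle [0.439  0.215  0.0294] (array([437.5, 215.1]), array([14.5, 61.4]), 68.53)
```

{"op": "play_rows", "data": {
  "motion": [
    [-0.03,0.02,1.2,0,85],
    [-0.03,0.02,2.2,0,85],
    [-0.03,0.02,2.5,0,85],
    [-0.03,0.02,2.5,0,85]
  ],
  "newtons": 30
}}

```text
clock: 2.82
position: [0.4978, 0.1907, 0.0153]
ee_rot: [0.0, 0.983, -0.182, 0.0]
contact_force: [-0.6, -0.5, -0.9]
width: 0.0851
gripper_force: 0.0
```

{"op": "play_rows", "data": {
  "motion": [
    [0,0,0,0,50],
    [0,0,0,0,50],
    [0,0,0,0,50],
    [0,0,0,0,50]
  ],
  "newtons": 30
}}

```text
clock: 3.32
position: [0.4986, 0.1921, 0.0169]
ee_rot: [-0.0, 0.983, -0.181, 0.002]
contact_force: [-0.3, -1.2, 7.3]
width: 0.0543
gripper_force: 30.3
```

{"op": "play_rows", "data": {
  "motion": [
    [0,0,-0.5,0,50],
    [0,0,-1.5,0,50],
    [0,0,-2.5,0,50],
    [0,0,-3,0,50],
    [0,0,-3,0,50]
  ]
}}

```text
clock: 3.95
position: [0.4985, 0.1925, 0.1373]
ee_rot: [-0.001, 0.983, -0.181, 0.003]
contact_force: [0.5, -0.6, -0.5]
width: 0.0543
gripper_force: 31.8
```

Run:
```python
from h import *
goto(.42,-.33,.14,-105.5)
im=grab('wrist');save(im,'w3.png')
```

```text
pos [0.4985 0.1925 0.1373] yang -110.89 tilt [ 0.006  0.001 -1.   ] ROW [ 2.823 12.904 -0.096] turn -0.539 t 3.95 w 0.05428716068016906 F [ 0.5 -0.6 -0.5]
```

View pics/w3.png

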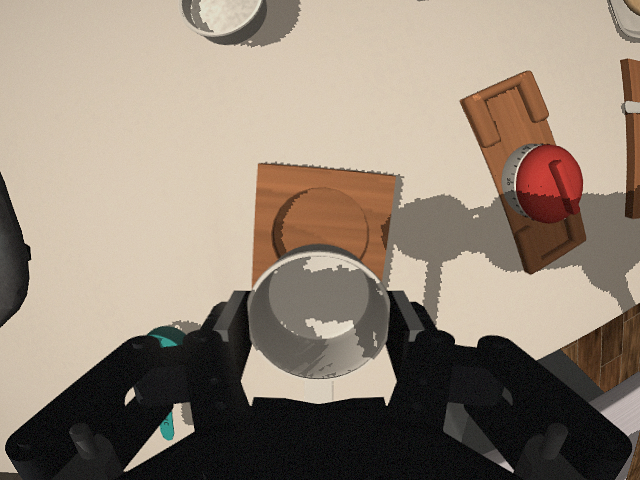

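The cup is held level at (320,310), and the empty well shows at (320,230).

{"op": "play_rows", "data": {
  "motion": [
    [0.3,1.3,0,0,50],
    [0.6,2.8,0,0,50],
    [0.9,4.3,0,0,50],
    [1.2,5.8,0,0,50],
    [1.6,7.3,0,-0.5,50]
  ]
}}

```text
clock: 4.62
position: [0.4512, -0.1049, 0.1336]
ee_rot: [-0.0, 0.991, -0.137, -0.001]
contact_force: [1.9, 0.2, -0.6]
width: 0.0544
gripper_force: 31.9
```

```bash
python3 -c "
from h import *
goto(.42,-.33,.10,-105)"
```

```text
pos [ 0.4512 -0.1049  0.1336] yang -105.75 tilt [-0.002  0.001 -1.   ] ROW [0.78  5.628 0.836] turn -0.075 t 4.625 w 0.054444469100271176 F [ 1.9  0.2 -0.6]
```

{"op": "play_rows", "data": {
  "motion": [
    [0.2,1.3,0,0,50],
    [0.4,2.7,0,0,50],
    [0.6,4.1,0,0,50],
    [0.8,5.4,0.4,0,50],
    [0.8,5.6,1,0,50]
  ]
}}

```text
clock: 5.25
position: [0.4218, -0.3317, 0.0935]
ee_rot: [0.001, 0.99, -0.14, 0.0]
contact_force: [0.3, 0.5, -0.6]
width: 0.054
gripper_force: 31.9
```

```bash
python3 -c "
from h import *
goto(.42,-.33,.0135,-105)"
```

```text
pos [ 0.4218 -0.3317  0.0935] yang -106.11 tilt [ 0.001 -0.002 -1.   ] ROW [-0.057 -0.031  2.001] turn -0.111 t 5.25 w 0.053972793884429875 F [ 0.3  0.5 -0.6]
```

{"op": "play_rows", "data": {
  "motion": [
    [0,0,1,0,50],
    [0,0,1.7,0,50],
    [0,0,1.95,0,50],
    [0,0,2,0,50],
    [0,0,2,0,50]
  ]
}}

```text
clock: 5.88
position: [0.4226, -0.3282, 0.0154]
ee_rot: [0.0, 0.99, -0.138, 0.001]
contact_force: [-0.3, -0.0, -1.3]
width: 0.054
gripper_force: 31.9
```

{"op": "play_rows", "data": {
  "motion": [
    [0,0,0,0,85],
    [0,0,0,0,85],
    [0,0,0,0,85],
    [0,0,-1,0,85],
    [0,0,-2.5,0,85]
  ]
}}

```text
clock: 6.5
position: [0.421, -0.3268, 0.1143]
ee_rot: [-0.001, 0.99, -0.138, -0.002]
contact_force: [0.6, -1.1, 0.2]
width: 0.0853
gripper_force: 0.0
```

```bash
python3 -c "
from h import *
goto(.48,.0113,.16,-79.2)
im=grab('wrist');save(im,'w4.png')"
```

```text
pos [ 0.421  -0.3268  0.1143] yang -105.92 tilt [-0.003  0.003 -1.   ] ROW [-0.903 -8.535 -1.12 ] turn -2.672 t 6.5 w 0.08534733208186034 F [ 0.6 -1.1  0.2]
```

View pics/w4.png

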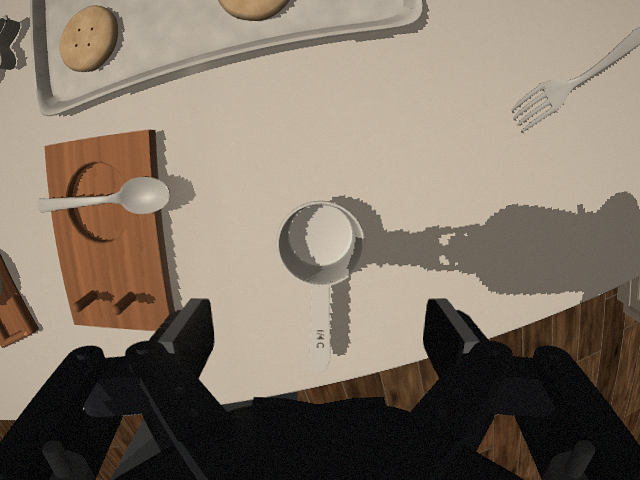

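The cup stands on the worktop at (319,245), upright, with its handle straight down the image. Next is the timer.

{"op": "play_rows", "data": {
  "motion": [
    [0,-0.8,-1,-0.8,85],
    [-0.2,-2.2,-1.1,-1.6,85],
    [-0.3,-3.7,-1.1,-2.4,85],
    [-0.5,-5.2,-1.1,-2.7,85],
    [-0.7,-6.7,-1.1,-2.7,85]
  ]
}}

```text
clock: 7.18
position: [0.4688, -0.0607, 0.159]
ee_rot: [0.0, 0.995, 0.096, 0.001]
contact_force: [0.8, -0.6, 0.1]
width: 0.0853
gripper_force: 0.0
```

```bash
python3 -c "
from h import *
goto(.48,.0113,.16,-79.2)"
```

```text
pos [ 0.4688 -0.0607  0.159 ] yang -78.93 tilt [ 0.001 -0.    -1.   ] ROW [ 0.619 -1.712 -0.026] turn 0.027 t 7.175 w 0.08534903551534301 F [ 0.8 -0.6  0.1]
```

{"op": "play_rows", "data": {
  "motion": [
    [0.4,-1.1,0,0,40],
    [0.6,-1.7,0,0,40],
    [0.6,-1.7,0.7,0,40],
    [0.6,-1.7,1.2,0,40],
    [0.6,-1.7,1.2,0,40]
  ]
}}

```text
clock: 7.8
position: [0.4778, 0.0092, 0.1095]
ee_rot: [-0.0, 0.995, 0.097, -0.002]
contact_force: [1.1, -0.2, 0.8]
width: 0.0398
gripper_force: 0.0
```

Run:
```python
from h import *
goto(.48,.0113,.0515,-79.2)
im=grab('wrist');P=wcloud(im);x,y,z=P[...,0],P[...,1],P[...,2]
b=(abs(y-.011)<.03)&(abs(x-.48)<.04)&(z>.054)&(z<.07)&(im['range_z']>0);q=P[b];print(b.sum(),rect(q[:,:2]),q.mean(0).round(4),np.percentile(z[b],95))
```

```text
pos [0.4778 0.0092 0.1095] yang -78.89 tilt [-0.003  0.    -1.   ] ROW [ 0.069 -0.038  1.45 ] turn 0.031 t 7.8 w 0.03981906692231635 F [ 1.1 -0.2  0.8]
1013 (array([480.8,  11.7]), array([42. ,  7.7]), 12.46) [0.4819 0.0118 0.0589] 0.06027095367869558
```

{"op": "play_rows", "data": {
  "motion": [
    [0.07,-0.05,0.8,0.1,40],
    [0.07,-0.05,1.3,0.1,40],
    [0.07,-0.05,1.45,0.1,40],
    [0.07,-0.05,1.45,0.1,40]
  ]
}}

```text
clock: 8.35
position: [0.4821, 0.0112, 0.0533]
ee_rot: [0.0, 0.996, 0.088, 0.001]
contact_force: [0.3, -0.0, -0.6]
width: 0.0396
gripper_force: 0.0
```

{"op": "play_rows", "data": {
  "motion": [
    [0,0,0,0,0],
    [0,0,0,0,0],
    [0,0,0,0,0],
    [0,0,0,0,0],
    [0,0,0,0,0]
  ],
  "newtons": 50
}}

```text
clock: 8.98
position: [0.4823, 0.0116, 0.0535]
ee_rot: [-0.0, 0.996, 0.088, 0.001]
contact_force: [1.1, 1.5, 4.7]
width: 0.006
gripper_force: 49.7
```

```bash
python3 -c "
from h import *
goto(.4984,.1911,.14,None)"
```

```text
pos [0.4823 0.0116 0.0535] yang -79.93 tilt [ 0.002  0.    -1.   ] ROW [ 1.186 -4.347 -2.162] turn 0 t 8.975 w 0.006016554907041123 F [1.1 1.5 4.7]
```

{"op": "play_rows", "data": {
  "motion": [
    [0,0,-0.4,0,0],
    [0,0,-1.2,0,0],
    [0,0,-1.8,0,0],
    [0.1,-0.5,-2,0,0],
    [0.4,-1.7,-2,0,0]
  ]
}}

```text
clock: 9.6
position: [0.4857, 0.0804, 0.1332]
ee_rot: [0.001, 0.996, 0.086, 0.001]
contact_force: [0.4, 0.4, -1.4]
width: 0.0057
gripper_force: 49.0
```

{"op": "play_rows", "data": {
  "motion": [
    [0.3,-1,0,0,0],
    [0.5,-2,0,0,0],
    [0.7,-2.6,0,0,0],
    [0.8,-2.65,0,0,0],
    [0.8,-2.65,0,0,0]
  ]
}}

```text
clock: 10.22
position: [0.4981, 0.1905, 0.1322]
ee_rot: [0.001, 0.996, 0.088, -0.001]
contact_force: [-0.0, 1.1, -1.9]
width: 0.0059
gripper_force: 49.0
```

Run:
```python
from h import *
goto(.4995,.1911,.054,None)
im=grab('wrist');save(im,'w5.png')
P=wcloud(im);x,y,z=P[...,0],P[...,1],P[...,2]
hsv=cv2.cvtColor(im['img'],cv2.COLOR_RGB2HSV).astype(int)
b=(abs(x-.5)<.09)&(abs(y-.19)<.09)&(im['range_z']>0)
w=b&(hsv[...,1]>90)&(hsv[...,0]>4)&(z>.003)&(z<.02);print('well',rect(P[w][:,:2]))
```

```text
pos [0.4981 0.1905 0.1322] yang -79.89 tilt [-0.001 -0.001 -1.   ] ROW [ 0.04  -0.01   1.955] turn 0 t 10.225 w 0.00587493482818566 F [-0.   1.1 -1.9]
well (array([498.4, 191. ]), array([100.2, 100.3]), 63.98)
```

View pics/w5.png

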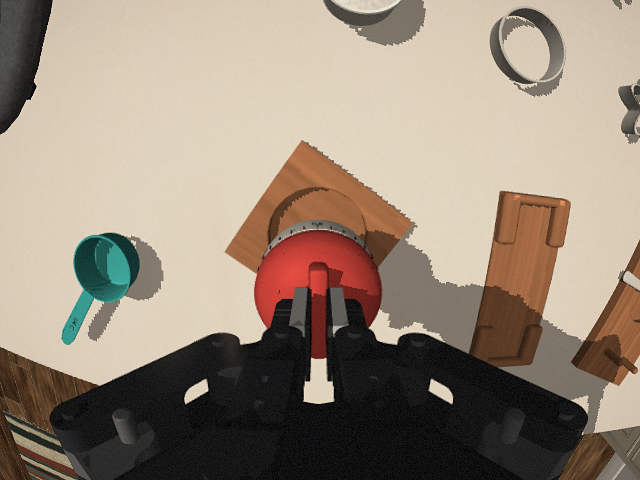

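The timer hangs upright in the grip at (318,290), over the well at (320,225).

{"op": "play_rows", "data": {
  "motion": [
    [0.03,-0.01,0.9,0,0],
    [0.03,-0.01,1.5,0,0],
    [0.03,-0.01,1.8,0,0],
    [0.03,-0.01,1.95,0,0],
    [0.03,-0.01,1.95,0,0]
  ]
}}

```text
clock: 10.9
position: [0.4996, 0.1915, 0.0549]
ee_rot: [0.0, 0.996, 0.088, 0.0]
contact_force: [-0.3, -0.5, -1.3]
width: 0.0056
gripper_force: 49.0
```

{"op": "play_rows", "data": {
  "motion": [
    [0,0,0,0,25],
    [0,0,0,0,25],
    [0,0,0,0,40],
    [0,0,-1,0,40],
    [0,0,-2.5,0,40]
  ]
}}

```text
clock: 11.52
position: [0.498, 0.1915, 0.1543]
ee_rot: [0.0, 0.996, 0.088, -0.002]
contact_force: [2.0, 0.0, -1.1]
width: 0.04
gripper_force: 0.0
```

Run:
```python
from h import *
goto(.48,-.15,.16,-13)
im=grab('wrist')
P=wcloud(im);x,y,z=P[...,0],P[...,1],P[...,2]
b=(abs(y-.19)<.04)&(abs(x-.5)<.04)&(z>.05)&(z<.07)&(im['range_z']>0);q=P[b];print(b.sum(),rect(q[:,:2]),np.percentile(z[b],[50,95]))
b=(abs(y-.19)<.045)&(abs(x-.5)<.045)&(z>.018)&(z<.07)&(im['range_z']>0);print(rect(P[b][:,:2]))
```

```text
pos [0.498  0.1915 0.1543] yang -79.91 tilt [-0.004 -0.001 -1.   ] ROW [-1.938  8.326 -0.131] turn -6.691 t 11.525 w 0.040048023613198286 F [ 2.   0.  -1.1]
795 (array([499. , 193.2]), array([24.2, 39.7]), 76.79) [0.05899684 0.06031577]
(array([498.8, 192. ]), array([60.5, 60.1]), 78.66)
```

The timer is seated: its top is at 60 mm and it is within 1 mm of the well centre. Next is the spoon.

{"op": "play_rows", "data": {
  "motion": [
    [-0.3,1.2,-0.2,-1,60],
    [-0.6,2.6,-0.2,-2,60],
    [-0.9,4,-0.2,-3,60],
    [-1.2,5.4,-0.2,-4,60],
    [-1.5,6.8,-0.2,-5,60]
  ]
}}

```text
clock: 12.2
position: [0.4888, -0.0775, 0.163]
ee_rot: [0.001, 0.874, 0.487, 0.001]
contact_force: [2.1, 0.3, 0.2]
width: 0.06
gripper_force: 0.0
```

Run:
```python
from h import *
goto(.497,-.178,.15,-12.5)
```

```text
pos [ 0.4888 -0.0775  0.163 ] yang -31.76 tilt [ 0.001 -0.    -1.   ] ROW [-2.028  1.496  0.327] turn -1.926 t 12.2 w 0.060045660515365945 F [2.1 0.3 0.2]
```

{"op": "play_rows", "data": {
  "motion": [
    [-0.9,0.7,0.2,-0.9,60],
    [-1.7,1.3,0.3,-1.7,60],
    [-2.0,1.5,0.3,-1.9,60],
    [-2.0,1.5,0.3,-1.9,60]
  ]
}}

```text
clock: 12.7
position: [0.4972, -0.1765, 0.1506]
ee_rot: [0.0, 0.784, 0.621, 0.0]
contact_force: [-1.1, 0.6, -0.0]
width: 0.0599
gripper_force: 0.0
```

Run:
```python
from h import *
goto(.497,-.178,.015,-12.5)
im=grab('wrist');save(im,'w6.png')
P=wcloud(im);x,y,z=P[...,0],P[...,1],P[...,2]
hsv=cv2.cvtColor(im['img'],cv2.COLOR_RGB2HSV).astype(int)
sp=(hsv[...,1]<75)&(z>.0138)&(z<.04)&(abs(x-.498)<.045)&(abs(y+.178)<.085)&(im['range_z']>0)
sp=cv2.morphologyEx(sp.astype(np.uint8),cv2.MORPH_OPEN,np.ones((3,3)))>0
print(rect(P[sp][:,:2]))
yy=P[sp]
for a in np.arange(-.24,-.11,.012):
    q=yy[abs(yy[:,1]-a)<.004]
    if len(q):print(round(a,3),len(q),(q[:,0].min()*1000).round(1),(q[:,0].max()*1000).round(1),'z',q[:,2].min().round(4),q[:,2].max().round(4))
w=(hsv[...,1]>90)&(z>.006)&(z<.018)&(abs(x-.47)<.13)&(abs(y+.178)<.1)&(im['range_z']>0);print('block',rect(P[w][:,:2]))
po=(z>.034)&(z<.045)&(abs(x-.425)<.02)&(abs(y+.155)<.04)
for s in(po&(y>-.155),po&(y<-.155)):print('post',s.sum(),P[s].mean(0))
```

```text
pos [ 0.4972 -0.1765  0.1506] yang -13.23 tilt [ 0. -0. -1.] ROW [-3.70e-02  2.00e-03  3.39e+00] turn -0.073 t 12.7 w 0.05988611037193493 F [-1.1  0.6 -0. ]
(array([ 499.3, -179.2]), array([123.6,  25.7]), 76.44)
-0.24 74 479.0 494.0 z 0.0167 0.0207
-0.228 233 476.7 501.6 z 0.0138 0.0189
-0.216 145 476.6 503.6 z 0.0138 0.0188
-0.204 175 480.1 502.0 z 0.0138 0.0206
-0.192 67 492.6 499.1 z 0.0196 0.023
-0.18 81 496.4 503.4 z 0.0199 0.0233
-0.168 101 498.3 506.9 z 0.019 0.0236
-0.156 110 501.2 509.7 z 0.0178 0.0218
-0.144 131 503.3 513.3 z 0.016 0.0203
-0.132 143 506.0 516.9 z 0.0139 0.0188
-0.12 85 508.7 519.3 z 0.0139 0.0164
block (array([ 498.9, -174.5]), array([100.9, 213.8]), 75.12)
post 106 [ 0.43093106 -0.13611879  0.03878788]
post 109 [ 0.42110689 -0.17232294  0.03849545]
```

View pics/w6.png

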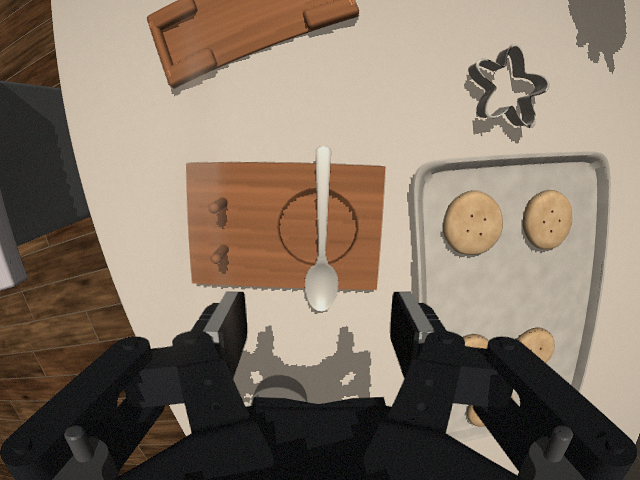

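The spoon lies across the recess at (320,215), with its neck arched to 23 mm. The posts are at (217,208) and (219,257), and the tray edge at column 412 is clear of the fingers.

{"op": "play_rows", "data": {
  "motion": [
    [-0.04,0.07,1.2,0,40],
    [-0.04,0.07,2.4,0,40],
    [-0.04,0.07,3.1,0,40],
    [-0.04,0.07,3.36,0,40],
    [-0.04,0.07,3.36,0,40]
  ]
}}

```text
clock: 13.38
position: [0.4996, -0.177, 0.0164]
ee_rot: [-0.0, 0.783, 0.622, -0.0]
contact_force: [-0.4, -0.9, -0.3]
width: 0.0397
gripper_force: 0.0
```

{"op": "play_rows", "data": {
  "motion": [
    [0,0,0,0,0],
    [0,0,0,0,0],
    [0,0,0,0,0],
    [0,0,0,0,0],
    [0,0,0,0,0]
  ],
  "newtons": 40
}}

```text
clock: 14.0
position: [0.5039, -0.1791, 0.0222]
ee_rot: [0.005, 0.783, 0.622, 0.003]
contact_force: [-0.7, 4.8, 27.5]
width: 0.0
gripper_force: 13.7
```

{"op": "play_rows", "data": {
  "motion": [
    [0,0,-0.4,0,0],
    [0,0,-1.2,0,0],
    [0,0,-2,0,0],
    [0,0,-2.5,0,0],
    [0,0,-2.5,0,0]
  ]
}}

```text
clock: 14.62
position: [0.5011, -0.1785, 0.119]
ee_rot: [0.003, 0.783, 0.622, 0.001]
contact_force: [-0.4, 1.2, -0.5]
width: 0.0004
gripper_force: 0.0
```

Run:
```python
from h import *
goto(.4835,.008,.12,-83)
im=grab('wrist');save(im,'w7.png')
P=wcloud(im);x,y,z=P[...,0],P[...,1],P[...,2]
w=(im['img'].min(2)>60)&(z>.085)&(z<.15)&(abs(x-.498)<.045)&(abs(y+.178)<.085)&(im['range_z']>0)
print(w.sum(),rect(P[w][:,:2]),np.percentile(z[w],[5,50,95]))
```

```text
pos [ 0.5011 -0.1785  0.119 ] yang -13.09 tilt [ 0.005 -0.003 -1.   ] ROW [ 4.441 -1.484 -0.042] turn 6.991 t 14.625 w 0.0003550610317777736 F [-0.4  1.2 -0.5]
912 (array([ 503.1, -169.7]), array([ 5.7, 27.3]), 76.99) [0.1249132  0.13893064 0.14899931]
```

View pics/w7.png

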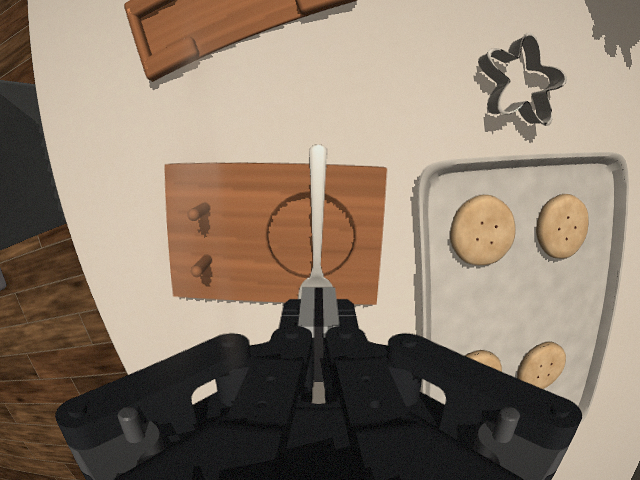

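The fingers shut above the spoon and it stayed put: its handle runs from (317,150) to (318,280). The tips need to go lower, inside the recess. I back off and measure it again.

{"op": "play_rows", "data": {
  "motion": [
    [0,0,-0.8,0,16],
    [0,0,-0.8,0,16],
    [0,0,-0.8,0,16]
  ]
}}

```text
clock: 15.05
position: [0.4987, -0.1773, 0.1471]
ee_rot: [-0.001, 0.783, 0.622, -0.0]
contact_force: [-0.7, -0.7, -0.6]
width: 0.0162
gripper_force: 0.0
```

Run:
```python
from h import *
im=grab('wrist')
P=wcloud(im);x,y,z=P[...,0],P[...,1],P[...,2]
hsv=cv2.cvtColor(im['img'],cv2.COLOR_RGB2HSV).astype(int)
sp=(hsv[...,1]<75)&(z>.0138)&(z<.04)&(abs(x-.5)<.045)&(abs(y+.178)<.085)&(im['range_z']>0)
yy=P[sp];print(rect(yy[:,:2]))
for a in np.arange(-.24,-.11,.012):
    q=yy[abs(yy[:,1]-a)<.004]
    if len(q):print(round(a,3),len(q),(q[:,0].min()*1000).round(1),(q[:,0].max()*1000).round(1),'z',q[:,2].min().round(4),q[:,2].max().round(4))
goto(.5003,-.1765,.01,-13.4)
```

```text
(array([ 499.7, -176.8]), array([130. ,  26.1]), 77.94)
-0.24 81 479.8 495.4 z 0.0164 0.0209
-0.228 251 476.8 502.8 z 0.0138 0.0191
-0.216 182 477.4 504.5 z 0.0138 0.0192
-0.204 178 481.1 502.7 z 0.0138 0.0204
-0.192 68 493.4 500.5 z 0.0192 0.0229
-0.18 78 496.9 503.9 z 0.0205 0.0234
-0.168 98 499.7 507.5 z 0.0189 0.0223
-0.156 119 501.9 511.0 z 0.018 0.022
-0.144 135 504.7 514.5 z 0.0161 0.0204
-0.132 154 506.7 518.0 z 0.0146 0.0183
-0.12 139 508.7 521.1 z 0.0138 0.0169
pos [ 0.4986 -0.1773  0.1469] yang -13.09 tilt [-0.002  0.001 -1.   ] ROW [0.026 0.046 3.422] turn 0.031 t 15.1 w 0.01595004547845641 F [-0.8 -0.4  0. ]
```

{"op": "play_rows", "data": {
  "motion": [
    [0.03,0.06,1.2,0,16],
    [0.03,0.06,2.4,0,16],
    [0.03,0.06,2.9,0,16],
    [0.03,0.06,3.1,0,16],
    [0.03,0.06,3.1,0,16]
  ]
}}

```text
clock: 15.72
position: [0.5018, -0.1769, 0.0237]
ee_rot: [-0.001, 0.783, 0.622, -0.0]
contact_force: [-0.8, 0.2, 0.5]
width: 0.0161
gripper_force: 0.0
```

{"op": "play_rows", "data": {
  "motion": [
    [0,0,0.1,0,16],
    [0,0,0.2,0,16],
    [0,0,0.3,0,16],
    [0,0,0.3,0,16]
  ]
}}

```text
clock: 16.23
position: [0.5001, -0.1764, 0.0134]
ee_rot: [-0.001, 0.783, 0.622, -0.001]
contact_force: [-4.3, 1.5, 9.0]
width: 0.0159
gripper_force: 5.3
```

{"op": "play_rows", "data": {
  "motion": [
    [0,0,0,0,8],
    [0,0,0,0,4],
    [0,0,0,0,0],
    [0,0,0,0,0]
  ],
  "newtons": 20
}}

```text
clock: 16.73
position: [0.5001, -0.1763, 0.0137]
ee_rot: [-0.001, 0.783, 0.622, -0.001]
contact_force: [-5.8, 1.5, 9.5]
width: 0.0151
gripper_force: 19.2
```

{"op": "play_rows", "data": {
  "motion": [
    [0,0,-0.2,0,0],
    [0,0,-0.5,0,0],
    [0,0,-1,0,0],
    [0,0,-1,0,0]
  ]
}}

```text
clock: 17.23
position: [0.504, -0.178, 0.0543]
ee_rot: [0.002, 0.783, 0.622, 0.001]
contact_force: [0.6, 0.3, 0.1]
width: 0.0117
gripper_force: 19.3
```

Run:
```python
from h import *
goto(.5,-.178,.01,-13.4)
im=grab('wrist');save(im,'w8.png',(120,100,440,420),1.6)
```

```text
pos [ 0.504  -0.178   0.0543] yang -13.08 tilt [ 0.005 -0.002 -1.   ] ROW [-0.022 -0.102  1.107] turn 0.032 t 17.225 w 0.01168225175655275 F [0.6 0.3 0.1]
```

View pics/w8.png

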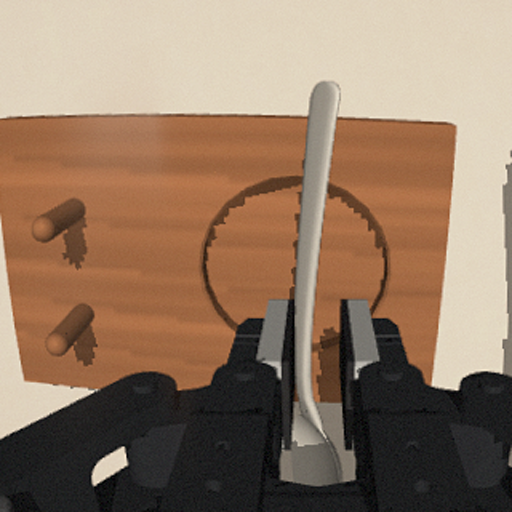

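The spoon came up skewed, with the bowl's shoulder jammed between the pads. I'll set it back down and regrasp farther along the handle.

{"op": "play_rows", "data": {
  "motion": [
    [0,0,0.5,0,0],
    [0,0,0.8,0,0],
    [0,0,0.92,0,0],
    [0,0,0.92,0,0]
  ]
}}

```text
clock: 17.77
position: [0.5018, -0.1768, 0.0169]
ee_rot: [-0.0, 0.783, 0.622, -0.0]
contact_force: [-3.1, 1.5, 15.1]
width: 0.0112
gripper_force: 29.0
```

{"op": "play_rows", "data": {
  "motion": [
    [0,0,0,0,20],
    [0,0,0,0,30],
    [0,0,0,0,40],
    [0,0,-1.2,0,40],
    [0,0,-2.6,0,40]
  ]
}}

```text
clock: 18.4
position: [0.5012, -0.1767, 0.1192]
ee_rot: [-0.002, 0.783, 0.622, -0.001]
contact_force: [1.3, -0.7, -0.1]
width: 0.0396
gripper_force: 0.0
```

```bash
cat > sp.py <<'E'
from h import *
im=grab('wrist')
P=wcloud(im);x,y,z=P[...,0],P[...,1],P[...,2]
hsv=cv2.cvtColor(im['img'],cv2.COLOR_RGB2HSV).astype(int)
sp=(hsv[...,1]<75)&(z>.0138)&(z<.06)&(abs(x-.5)<.05)&(abs(y+.178)<.085)&(im['range_z']>0)
yy=P[sp];print(rect(yy[:,:2]))
for a in np.arange(-.24,-.11,.012):
    q=yy[abs(yy[:,1]-a)<.004]
    if len(q):print(round(a,3),len(q),(q[:,0].min()*1000).round(1),(q[:,0].max()*1000).round(1),'z',q[:,2].min().round(4),q[:,2].max().round(4))
E
python3 - <<'E'
from sp import *
save(im,'w9.png',(120,100,440,420),1.6)
goto(.504,-.163,.012,-13.4)
E
```

```text
(array([ 507.1, -179. ]), array([129.6,  25.3]), 77.0)
-0.24 161 486.6 504.0 z 0.0156 0.0208
-0.228 279 484.3 509.6 z 0.0138 0.0197
-0.216 216 484.8 511.0 z 0.0138 0.0193
-0.204 173 489.1 508.7 z 0.0154 0.0208
-0.192 80 500.0 506.2 z 0.0202 0.0232
-0.18 107 502.6 509.8 z 0.0199 0.0235
-0.168 124 504.8 513.2 z 0.0191 0.0222
-0.156 148 506.8 515.9 z 0.0176 0.0219
-0.144 171 508.9 519.3 z 0.0159 0.0201
-0.132 192 511.2 522.8 z 0.014 0.0184
-0.12 136 513.6 524.9 z 0.0138 0.0163
pos [ 0.5059 -0.1789  0.1274] yang -13.08 tilt [ 0.01  -0.005 -1.   ] ROW [ 0.386 -0.169  2.882] turn 0.032 t 18.45 w 0.04024006479071682 F [ 1.8 -1.   4.3]
```

View pics/w9.png

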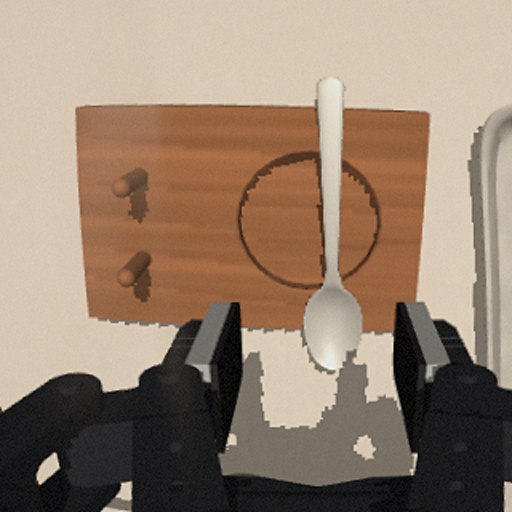

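The spoon lies flat again at (330,220) in the crop, moved about 7 mm in x. I grip it nearer the handle, at y ≈ -0.163.

{"op": "play_rows", "data": {
  "motion": [
    [0,0,0,0,30],
    [0,0,0,0,30]
  ]
}}

```text
clock: 18.7
position: [0.5011, -0.1766, 0.1183]
ee_rot: [-0.001, 0.783, 0.622, -0.001]
contact_force: [0.3, -0.3, -0.6]
width: 0.0301
gripper_force: 0.0
```

Run:
```python
from sp import *
goto(.5100,-.163,.013,-13.4)
```

```text
(array([ 507.7, -178.7]), array([130.1,  25.2]), 76.47)
-0.24 166 486.9 504.9 z 0.0156 0.0206
-0.228 288 484.2 509.5 z 0.0138 0.0203
-0.216 226 484.9 511.0 z 0.0138 0.0193
-0.204 178 489.3 508.7 z 0.0152 0.0202
-0.192 86 499.9 507.1 z 0.0197 0.0234
-0.18 105 502.7 509.7 z 0.0198 0.0234
-0.168 129 504.6 513.2 z 0.0194 0.023
-0.156 148 506.8 515.9 z 0.0173 0.0214
-0.144 174 509.0 519.4 z 0.016 0.0205
-0.132 190 511.4 522.8 z 0.0142 0.0179
-0.12 141 513.6 525.0 z 0.0138 0.0165
pos [ 0.5009 -0.1765  0.1179] yang -13.09 tilt [-0.003  0.001 -1.   ] ROW [0.378 0.153 2.623] turn 0.031 t 18.75 w 0.03003085666413611 F [0.4 0.5 0.1]
```

{"op": "play_rows", "data": {
  "motion": [
    [0.38,0.16,1,0,30],
    [0.38,0.16,2,0,30],
    [0.38,0.16,2.45,0,30],
    [0.38,0.16,2.63,0,30],
    [0.38,0.16,2.63,0,30]
  ]
}}

```text
clock: 19.38
position: [0.5113, -0.1636, 0.0136]
ee_rot: [-0.001, 0.783, 0.622, -0.0]
contact_force: [-0.6, -0.9, 0.1]
width: 0.03
gripper_force: 0.0
```

{"op": "play_rows", "data": {
  "motion": [
    [0,0,0,0,20],
    [0,0,0,0,14],
    [0,0,0,0,8],
    [0,0,0,0,0],
    [0,0,0,0,0]
  ],
  "newtons": 30
}}

```text
clock: 20.0
position: [0.5123, -0.1641, 0.015]
ee_rot: [0.001, 0.783, 0.622, 0.0]
contact_force: [-0.3, -0.4, 5.1]
width: 0.0159
gripper_force: 29.8
```

{"op": "play_rows", "data": {
  "motion": [
    [0,0,-0.3,0,0],
    [0,0,-0.8,0,0],
    [0,0,-1.6,0,0],
    [0,0,-2.2,0,0],
    [0,0,-2.2,0,0]
  ]
}}

```text
clock: 20.62
position: [0.5131, -0.1642, 0.1044]
ee_rot: [0.002, 0.783, 0.622, 0.001]
contact_force: [-1.0, -0.3, 0.1]
width: 0.0163
gripper_force: 29.1
```

Run:
```python
from h import *
goto(.4835,.008,.12,-83)
im=grab('wrist');save(im,'w10.png',(120,100,440,420),1.6)
P=wcloud(im);x,y,z=P[...,0],P[...,1],P[...,2]
w=(im['img'].min(2)>60)&(z>.06)&(z<.125)&(abs(x-.51)<.045)&(abs(y+.178)<.085)&(im['range_z']>0)
N,L,S,C=cv2.connectedComponentsWithStats(w.astype(np.uint8))
for i in range(1,N):
    if S[i,4]>80:m=L==i;print(S[i],rect(P[m][:,:2]),P[m].mean(0).round(4),np.percentile(z[m],[5,50,95]).round(3))
```

```text
pos [ 0.5131 -0.1642  0.1044] yang -13.09 tilt [ 0.004 -0.002 -1.   ] ROW [ 4.025 -1.693 -0.401] turn 6.991 t 20.625 w 0.016250424081779187 F [-1.  -0.3  0.1]
[ 298  189   46  215 4665] (array([ 510.6, -165.9]), array([103.3,  21.2]), 81.04) [ 0.5151 -0.1564  0.1072] [0.103 0.107 0.111]
[278 287  17  19 240] (array([ 502.5, -151.3]), array([7.3, 3.3]), 18.61) [ 0.5038 -0.151   0.1165] [0.108 0.117 0.124]
[342 287  18  19 232] (array([ 528.4, -157.6]), array([3.3, 7.7]), 45.6) [ 0.5274 -0.1565  0.1165] [0.108 0.117 0.124]
```

View pics/w10.png

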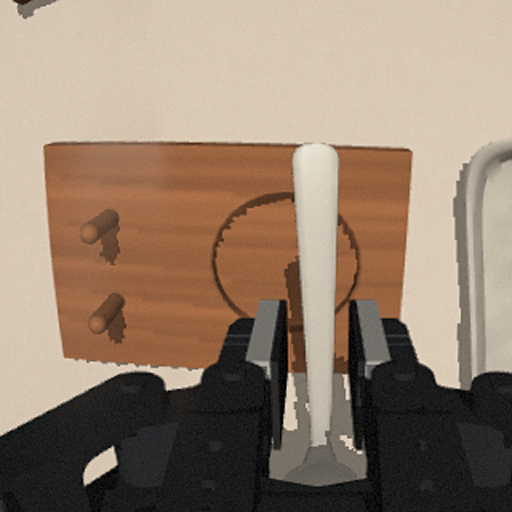

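The spoon is lifted level and straight between the pads; its handle runs from (315,150) to (318,440) in the crop. Its middle is about 15 mm bowl-ward of the TCP. Now I carry it to the slot.

{"op": "play_rows", "data": {
  "motion": [
    [0.5,-0.2,-0.2,1,0],
    [1.3,-0.4,-0.4,2,0],
    [2.1,-0.7,-0.4,3,0],
    [2.9,-1,-0.4,4,0],
    [3.7,-1.2,-0.4,5,0]
  ]
}}

```text
clock: 21.3
position: [0.4969, -0.0074, 0.1169]
ee_rot: [-0.001, 0.973, 0.23, -0.002]
contact_force: [0.6, -0.0, -0.2]
width: 0.0164
gripper_force: 29.1
```

```bash
python3 -c "
from h import *
goto(.4978,.0098,.12,-83)"
```

```text
pos [ 0.4969 -0.0074  0.1169] yang -63.43 tilt [-0.003  0.001 -1.   ] ROW [ 0.211 -0.375 -0.078] turn 1.957 t 21.3 w 0.016420087036642435 F [ 0.6 -0.  -0.2]
```

{"op": "play_rows", "data": {
  "motion": [
    [0.1,-0.2,0,1,0],
    [0.2,-0.38,0,1.96,0],
    [0.2,-0.38,0,1.96,0],
    [0.2,-0.38,0,1.96,0]
  ]
}}

```text
clock: 21.8
position: [0.4983, 0.0083, 0.1176]
ee_rot: [-0.0, 0.998, 0.065, -0.001]
contact_force: [-0.2, 0.6, -0.7]
width: 0.0159
gripper_force: 29.1
```

Run:
```python
from h import *
goto(.4978,.0098,.0085,-83)
im=grab('wrist')
P=wcloud(im);x,y,z=P[...,0],P[...,1],P[...,2]
w=(im['img'].min(2)>60)&(z>.07)&(z<.14)&(abs(x-.54)<.035)&(abs(y-.01)<.02)&(im['range_z']>0)
q=P[w];e,V=np.linalg.eigh(np.cov(q[:,:2].T));print(rect(q[:,:2]),q.mean(0).round(4),np.degrees(np.arctan2(V[1,1],V[0,1])),'tip x',q[:,0].max(),'expect tip', .4829+.0645)
hsv=cv2.cvtColor(im['img'],cv2.COLOR_RGB2HSV).astype(int)
w=(hsv[...,1]>90)&(z>.0025)&(z<.018)&(abs(x-.483)<.09)&(abs(y-.008)<.055)&(im['range_z']>0);print('slot',rect(P[w][:,:2]))
```

```text
pos [0.4983 0.0083 0.1176] yang -82.56 tilt [-0.002 -0.    -1.   ] ROW [-0.003 -0.039  2.726] turn 0.044 t 21.8 w 0.015898437938138072 F [-0.2  0.6 -0.7]
(array([525.7,   6.7]), array([30.6, 42.4]), 84.06) [0.5248 0.0117 0.121 ] -170.87806276992234 tip x 0.5476984379040006 expect tip 0.5474
slot (array([485.1,   9.3]), array([158.3,  69.6]), 7.04)
```

{"op": "play_rows", "data": {
  "motion": [
    [0.03,-0.03,1,0,0],
    [0.03,-0.03,2,0,0],
    [0.03,-0.03,2.4,0,0],
    [0.03,-0.03,2.6,0,0],
    [0.03,-0.03,2.7,0,0]
  ]
}}

```text
clock: 22.48
position: [0.5002, 0.0095, 0.0102]
ee_rot: [0.0, 0.998, 0.064, 0.0]
contact_force: [1.2, -1.3, 0.9]
width: 0.016
gripper_force: 29.1
```

{"op": "play_rows", "data": {
  "motion": [
    [0,0,0.05,0,0],
    [0,0,0.05,0,0],
    [0,0,0.05,0,22],
    [0,0,0.05,0,28],
    [0,0,0.05,0,34]
  ]
}}

```text
clock: 23.1
position: [0.5, 0.0098, 0.0085]
ee_rot: [0.0, 0.998, 0.064, 0.0]
contact_force: [-0.3, -0.4, -0.5]
width: 0.034
gripper_force: 0.0
```

{"op": "play_rows", "data": {
  "motion": [
    [0,0,-0.6,0,34],
    [0,0,-1.6,0,60],
    [0,0,-2.8,0,85],
    [0,0,-3,0,85],
    [0,0,-3,0,85]
  ]
}}

```text
clock: 23.72
position: [0.4998, 0.0098, 0.1285]
ee_rot: [0.0, 0.998, 0.064, 0.0]
contact_force: [0.4, -0.6, -0.1]
width: 0.0852
gripper_force: 0.0
```

Run:
```python
from h import *
goto(.42,-.33,.14,-105.9)
im=grab('wrist');save(im,'w11.png',(120,60,520,360),1.5)
P=wcloud(im);x,y,z=P[...,0],P[...,1],P[...,2]
hsv=cv2.cvtColor(im['img'],cv2.COLOR_RGB2HSV).astype(int);r=(abs(x-.483)<.1)&(abs(y-.008)<.06)&(im['range_z']>0)
w=r&(hsv[...,1]>90)&(z>.0025)&(z<.02);print('slot',rect(P[w][:,:2]))
s=r&(hsv[...,1]<75)&(z>.0052)&(z<.05);s=cv2.morphologyEx(s.astype(np.uint8),cv2.MORPH_OPEN,np.ones((3,3)))>0;print('spoon',rect(P[s][:,:2]),np.percentile(z[s],[5,50,95]))
```

```text
pos [0.4998 0.0098 0.1285] yang -82.69 tilt [ 0.001 -0.    -1.   ] ROW [-3.06   8.173 -0.287] turn 2.321 t 23.725 w 0.08517134791573486 F [ 0.4 -0.6 -0.1]
slot (array([485.1,   9.2]), array([158.3,  69.6]), 6.88)
spoon (array([485. ,   7.3]), array([129.3,  25.7]), 7.06) [0.00597262 0.00920177 0.01392422]
```

View pics/w11.png

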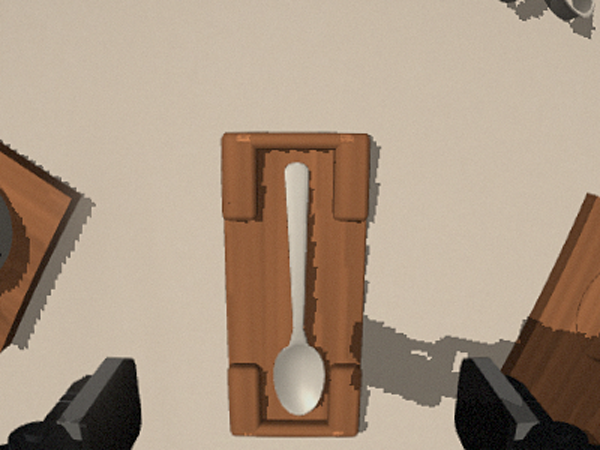

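The spoon lies along the slot, inside the cheeks at (297,290) and on the base. Now the cup.

{"op": "play_rows", "data": {
  "motion": [
    [-0.4,1.2,0,0.8,85],
    [-1,2.6,0,1.6,85],
    [-1.5,4,0,2.3,85],
    [-2,5.4,0,2.3,85],
    [-2.5,6.7,0,2.3,85]
  ]
}}

```text
clock: 24.4
position: [0.4332, -0.2699, 0.1264]
ee_rot: [-0.001, 0.991, -0.137, -0.001]
contact_force: [0.7, -0.4, 0.1]
width: 0.0849
gripper_force: 0.0
```

```bash
python3 -c "
from h import *
goto(.42,-.33,.12,-105.9)"
```

```text
pos [ 0.4332 -0.2699  0.1264] yang -105.71 tilt [-0.003  0.002 -1.   ] ROW [0.09  1.536 0.156] turn 0.019 t 24.4 w 0.08493880059882586 F [ 0.7 -0.4  0.1]
```

{"op": "play_rows", "data": {
  "motion": [
    [0.05,0.8,0,0,85],
    [0.09,1.53,0.1,0,85],
    [0.09,1.53,0.1,0,85],
    [0.09,1.53,0.1,0,85]
  ]
}}

```text
clock: 24.9
position: [0.421, -0.3273, 0.1229]
ee_rot: [-0.001, 0.991, -0.137, -0.001]
contact_force: [0.4, 0.1, -0.6]
width: 0.0848
gripper_force: 0.0
```

Run:
```python
from h import *
goto(.42,-.33,.0115,-105.9)
im=grab('wrist');P=wcloud(im);x,y,z=P[...,0],P[...,1],P[...,2]
hsv=cv2.cvtColor(im['img'],cv2.COLOR_RGB2HSV).astype(int)
c=(abs(x-.40)<.11)&(abs(y+.32)<.07)&(im['range_z']>0)&(hsv[...,1]<75)&(z>.021)&(z<.04)
v,u=np.mgrid[:480,:640];r=c&(v<290)&(z>.025)&(v>150);h=c&(v>305)&(abs(u-320)<16)
print('rim',circ(P[r][:,:2]),np.percentile(z[r],95),'handle',P[h].mean(0).round(4),rect(P[h][:,:2]))
w=(hsv[...,1]>90)&(z>.006)&(z<.018)&(abs(x-.47)<.13)&(abs(y+.175)<.1)&(im['range_z']>0);print('block',rect(P[w][:,:2]))
po=(z>.034)&(z<.045)&(abs(x-.425)<.02)&(abs(y+.155)<.04)
for s in(po&(y>-.155),po&(y<-.155)):print('post',s.sum(),P[s].mean(0))
```

```text
pos [ 0.421  -0.3273  0.1229] yang -105.71 tilt [-0.002  0.003 -1.   ] ROW [0.003 0.078 2.785] turn 0.019 t 24.9 w 0.08482073111035943 F [ 0.4  0.1 -0.6]
rim (array([ 423.2, -328.6]), np.float64(27.6)) 0.02855136820718022 handle [ 0.3553 -0.309   0.0253] (array([ 353.3, -308.5]), array([14.2, 52.3]), 73.71)
block (array([ 498.7, -174.5]), array([102.2, 213.6]), 75.18)
post 84 [ 0.43025776 -0.1383762   0.03800754]
post 90 [ 0.42069787 -0.17508563  0.03809408]
```

{"op": "play_rows", "data": {
  "motion": [
    [0.05,0.02,1.2,0,85],
    [0.05,0.02,2.3,0,85],
    [0.05,0.02,2.73,0,85],
    [0.05,0.02,2.73,0,85]
  ]
}}

```text
clock: 25.45
position: [0.4227, -0.3278, 0.0138]
ee_rot: [-0.001, 0.991, -0.136, -0.002]
contact_force: [0.2, 0.1, 0.4]
width: 0.0849
gripper_force: 0.0
```

{"op": "play_rows", "data": {
  "motion": [
    [0,0,0,0,50],
    [0,0,0,0,50],
    [0,0,0,0,50],
    [0,0,0,0,50]
  ],
  "newtons": 30
}}

```text
clock: 25.95
position: [0.4243, -0.3303, 0.0169]
ee_rot: [0.001, 0.991, -0.137, 0.001]
contact_force: [0.5, 2.1, 5.1]
width: 0.054
gripper_force: 30.9
```

{"op": "play_rows", "data": {
  "motion": [
    [0,0,-0.6,0,50],
    [0,0,-1.6,0,50],
    [0,0,-2.6,0,50],
    [0,0,-3,0,50],
    [0,0,-3,0,50]
  ]
}}

```text
clock: 26.58
position: [0.4242, -0.3308, 0.1373]
ee_rot: [0.002, 0.991, -0.136, 0.002]
contact_force: [0.3, 0.2, -0.4]
width: 0.054
gripper_force: 31.9
```

Run:
```python
from h import *
goto(.4976,-.1744,.13,-105)
```

```text
pos [ 0.4242 -0.3308  0.1373] yang -105.69 tilt [ 0.003 -0.004 -1.   ] ROW [ 0.708 -4.26   0.174] turn -0.069 t 26.575 w 0.05404771158108418 F [ 0.3  0.2 -0.4]
```

{"op": "play_rows", "data": {
  "motion": [
    [0.2,-1.3,0,0,50],
    [0.5,-2.7,0,-0.1,50],
    [0.7,-3.8,0,-0.1,50],
    [0.75,-4.25,0,-0.1,50],
    [0.75,-4.25,0,-0.1,50]
  ]
}}

```text
clock: 27.2
position: [0.4979, -0.1737, 0.1345]
ee_rot: [0.0, 0.992, -0.127, -0.001]
contact_force: [-0.5, 0.0, 0.3]
width: 0.0541
gripper_force: 31.9
```

Run:
```python
from h import *
goto(.4976,-.1744,.022,-105)
im=grab('wrist');save(im,'w12.png')
P=wcloud(im);x,y,z=P[...,0],P[...,1],P[...,2];ok=im['range_z']>0
hsv=cv2.cvtColor(im['img'],cv2.COLOR_RGB2HSV).astype(int)
r=ok&(abs(x-.51)<.06)&(abs(y+.18)<.06)&(hsv[...,1]>90)
f=r&(z<.0075)&(z>.002)&(x>.495);f=cv2.morphologyEx(f.astype(np.uint8),cv2.MORPH_OPEN,np.ones((3,3)))>0
q=P[f][:,:2]; print('floor',f.sum(),rect(q))
hull=cv2.convexHull((q*1000).astype(np.float32))[:,0]/1000; far=hull[(hull-[.4976,-.1744])@[.966,-.259]>.005]; print('circle of far edge',circ(far),len(far), 'r=31 fit:',np.linalg.norm(far-[.4976,-.1744],axis=1).round(4))
c=ok&(hsv[...,1]<75)&(z>.12)&(z<.17)&(np.hypot(x-.498,y+.175)<.05);print('rim',circ(P[c&(z>np.percentile(z[c],60))][:,:2]),np.percentile(z[c],[5,95]))
w=ok&(hsv[...,1]>90)&(z>.009)&(z<.015)&(abs(x-.5)<.07)&(abs(y+.175)<.075);print('block far',rect(P[w][:,:2]))
```

```text
pos [ 0.4979 -0.1737  0.1345] yang -104.56 tilt [-0.001 -0.    -1.   ] ROW [1.000e-03 1.800e-02 2.812e+00] turn 0.044 t 27.2 w 0.05408298801074572 F [-0.5  0.   0.3]
floor 2617 (array([ 511. , -174.3]), array([62. , 31.9]), 89.92)
circle of far edge (array([ 495.9, -173.8]), np.float64(31.2)) 21 r=31 fit: [0.0293 0.0295 0.0303 0.0306 0.0308 0.0306 0.0307 0.0307 0.03   0.0308
 0.0307 0.0301 0.0301 0.0299 0.0296 0.0294 0.0294 0.0295 0.0292 0.0291
 0.0291]
rim (array([ 498.7, -173.8]), np.float64(30.4)) [0.12216511 0.16492308]
block far (array([ 502.7, -175.7]), array([100.3,  89. ]), 75.01)
```

View pics/w12.png

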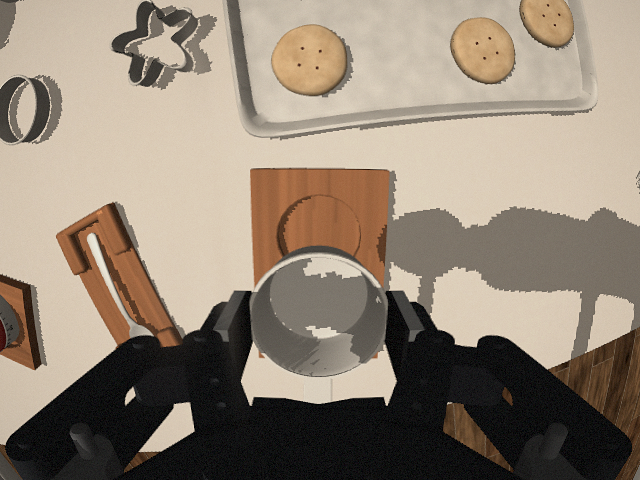

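The cup hangs level at (320,310), over the recess at (320,230) and in line with it. Lowering it now.

{"op": "play_rows", "data": {
  "motion": [
    [0.01,0.02,1,0,50],
    [0.01,0.02,1.9,0,50],
    [0.01,0.02,2.4,0,50],
    [0.01,0.02,2.7,0,50],
    [0.01,0.02,2.78,0,50]
  ]
}}

```text
clock: 27.88
position: [0.498, -0.1762, 0.0234]
ee_rot: [0.0, 0.992, -0.128, -0.0]
contact_force: [-0.3, -0.6, 1.3]
width: 0.0541
gripper_force: 31.9
```

{"op": "play_rows", "data": {
  "motion": [
    [0,0,0.05,0,50],
    [0,0,0.05,0,50],
    [0,0,0.05,0,85],
    [0,0,0.05,0,85],
    [0,0,0.05,0,85]
  ]
}}

```text
clock: 28.5
position: [0.4986, -0.1753, 0.0222]
ee_rot: [0.0, 0.992, -0.128, 0.0]
contact_force: [0.4, -0.3, -0.4]
width: 0.085
gripper_force: 0.0
```

{"op": "play_rows", "data": {
  "motion": [
    [0,0,-0.6,0,85],
    [0,0,-1.6,0,85],
    [0,0,-2.8,0,85],
    [0,0,-3.5,0,85],
    [0,0,-3.5,0,85]
  ]
}}

```text
clock: 29.12
position: [0.4999, -0.176, 0.1643]
ee_rot: [0.001, 0.992, -0.128, 0.003]
contact_force: [0.1, -0.1, -0.5]
width: 0.0853
gripper_force: 0.0
```

Run:
```python
from h import *
im=grab('wrist');save(im,'w13.png',(120,60,520,360),1.5)
P=wcloud(im);x,y,z=P[...,0],P[...,1],P[...,2]
hsv=cv2.cvtColor(im['img'],cv2.COLOR_RGB2HSV).astype(int)
c=(abs(x-.47)<.11)&(abs(y+.17)<.07)&(im['range_z']>0)&(hsv[...,1]<75)&(z>.025)&(z<.05)
r=c&(np.hypot(x-.497,y+.174)<.036)&(z>.029);h=c&(x<.45)
print('rim',circ(P[r][:,:2]),np.percentile(z[r],[5,50,95]),'handle',P[h].mean(0).round(4),rect(P[h][:,:2]),np.percentile(z[h],[5,50,95]))
po=(z>.034)&(z<.045)&(abs(x-.425)<.02)&(abs(y+.155)<.04)
for s in(po&(y>-.155),po&(y<-.155)):print('post',s.sum(),P[s].mean(0))
```

```text
rim (array([ 497.1, -175.1]), np.float64(27.8)) [0.02918767 0.03086887 0.03266385] handle [ 0.4275 -0.1559  0.0294] (array([ 426.8, -155.5]), array([14.4, 49.9]), 75.53) [0.02826945 0.02936139 0.03043827]
post 81 [ 0.4310541  -0.13692662  0.03850371]
post 78 [ 0.4213073  -0.1732605   0.03858472]
```

View pics/w13.png

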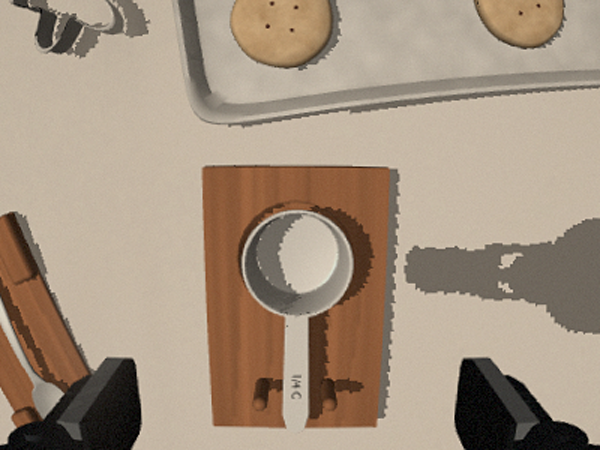

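The cup sits flat in its recess at (297,262), rim at 32 mm, with its handle midway between the posts at (260,393) and (330,393). The timer and spoon were checked after placing, and the gripper is clear of everything, so I'm handing in.

```bash
python3 -c "
from rig import manip
print(manip.sign_off())"
```

```text
the job is handed in; nothing more can be done
None
```

The job is handed in: by my last camera measurements the cup, teaspoon and timer each sit down in their own holders, and the ramekin and cutters were never touched; the hand-in returned no verdict.

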